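# Check a sprung feed wheel and sign it off

### The job

Check the sprung feed wheel with the orange tyre: with closed fingertips press it gently about two centimetres down from above and let it spring back up. Then press the green button on the yellow control box well down to sign the check off, and withdraw. Grasp and lift nothing, do not touch the black or the steel wheel, do not press the red button, and leave the control box and everything else where it is.

Things in the scene. Friction and masses are not known exactly. Their poses are not given: they have to be found in the camera images.
- orange_unit: Sprung feed-wheel unit with a bright orange tyre: the one to press. Fixed to the bench. Origin on the bench under the wheel's centre; x points from wheel to bracket, y along the axle. Wheel 120 mm across, 50 wide, does not spin, centre 92 mm up. Cream arm at y 31 to 43 mm, under 120 mm high, to a hinge at x 120, z 80 mm on a bracket 105 mm high; foot x 50 to 180, y +-45 mm.
- orange_wheel (a joint): Swing of the orange wheel's arm, rad: 0 at rest (up, held by a spring), growing as the wheel sinks almost straight down, 0.12 m per rad: 0.167 is 20 mm; hard stop at 0.26 (31 mm). About 4 N (3 to 5) on the top of the wheel starts it, about 8 N holds it 20 mm down; it springs back when let go.
- orange_top (a point): Top of the orange tyre: crown of the wheel, mid-width, 152 mm above the bench at rest; it moves with the wheel. Press here from above.
- black_unit: Feed-wheel unit with a black rubber tyre, to be left alone; otherwise the same as the orange one, with the same origin and axes. Fixed to the bench.
- black_wheel (a joint): Swing of the black wheel's arm, rad, as for the orange one; stays at 0.
- steel_unit: Feed-wheel unit with a bare toothed steel wheel, to be left alone; otherwise the same as the orange one, with the same origin and axes. Fixed to the bench.
- steel_wheel (a joint): Swing of the steel wheel's arm, rad, as for the orange one; stays at 0.
- pendant: Yellow control box with a black face, lying loose and face up on the bench, 70 x 130 x 40 mm (x, y, z), 0.9 kg; origin under its centre. The green button stands 33 mm from its centre towards -y, the red one 33 mm towards +y; the box may be turned any way round.
- green (a joint): Travel of the green push button, m: 0 up, 0.010 fully down; springs back; about 5 N holds it fully down.
- green_top (a point): Centre of the top of the green button cap (28 mm across), 66 mm above the bench at rest, 14 mm proud of its black collar (44 mm across); it moves with the cap; pressed straight down from above.
- red (a joint): Travel of the red stop button, m: 0 up, 0.010 down; must not be pressed.
- red_top (a point): Centre of the top of the red button cap (28 mm across), 66 mm above the bench.
- setup_block: Loose brass setup block, 40 x 40 x 60 mm high, origin under its centre.
- offcut: Loose pale wood offcut, 120 x 35 x 22 mm (x, y, z), origin under its centre.
- bearing: Loose steel bearing ring lying flat, 48 mm across, 16 mm high, origin under its centre.
- oil: Loose blue oil bottle with a black cap, 56 mm across, 150 mm high, origin under its centre.
- wrench: Loose steel wrench lying flat, 170 mm long along its x.
Not all that is in view belongs to the job. What is shaped like the pendant but turquoise is not meant.

How it is judged (in metres and radians):
On the way, in this order (a step that is already met when the one before it is completed fails the run):
1. the fingers press the orange wheel down by about 20 mm (swing over 0.125 rad, 15 mm) (value of joint orange_wheel above 0.125 rad and contact force between the fingers and orange_unit above 0.5 N), for 0.1 s.
2. the orange wheel has sprung back up, untouched (value of joint orange_wheel below 0.03 rad and contact force between the fingers and orange_unit below 0.2 N), for 0.1 s.
3. the fingers press the green button down (over 6 of 10 mm) (value of joint green above 0.006 m and contact force between the fingers and pendant above 0.5 N), for 0.05 s.
At the end, for the whole second after the job is handed in: All three wheels are up (swing under 0.03 rad), both buttons are up (under 1.5 mm), the control box lies flat and at rest within 20 mm of where it began, and the five loose things are within 15 mm of where they began (value of joint each of orange_wheel, black_wheel, steel_wheel below 0.03 rad and value of joint each of green, red below 0.0015 m and distance of pendant from where it was at the start of the episode below 0.02 m and height (world z) of pendant below 0.012 m and angle between pendant's own z axis and vertical below 0.15 rad and linear speed of pendant below 0.02 m/s and distance of each of setup_block, offcut, bearing, oil, wrench from where it was at the start of the episode below 0.015 m); the robot touches nothing.
It fails at once if the black or the steel wheel or its unit is touched (over 1 N) or pushed down ((value of joint black_wheel above 0.03 rad or contact force between any of the fingers, the arm and black_unit above 1 N) or (value of joint steel_wheel above 0.03 rad or contact force between any of the fingers, the arm and steel_unit above 1 N)).
It fails at once if the red button is pressed (over 1.5 mm) (value of joint red above 0.0015 m).
It fails at once if the orange wheel or the control box is pressed harder than 60 N (contact force between anything else and orange_unit above 60 N or contact force between the fingers and pendant above 60 N).
It fails at once if the control box is lifted or tipped, or shifted by more than 20 mm (height (world z) of pendant above 0.012 m or angle between pendant's own z axis and vertical above 0.15 rad or distance of pendant from where it was at the start of the episode above 0.02 m).
It fails at once if the setup block, offcut, bearing, oil bottle or wrench is moved by more than 15 mm (distance of any of setup_block, offcut, bearing, oil, wrench from where it was at the start of the episode above 0.015 m).
It also fails if it takes over 58 s, if anything falls off the work surface, if the arm or the gripper's body presses on something with over 40 N, if the wrist force passes 120 N, or if a joint passes its speed limit or range.

### The arm

A 7-joint arm with a two-finger parallel gripper is mounted at the origin on the work surface. World frame = base frame: x ahead of the robot, y to its left, z up, the work surface at z = 0. Lengths are in m, angles in degrees, forces in N, time in s.
With the tool pointing down it reaches from about 0.425 to 1.025 m from the base axis. Payload 3.6 kg.
Tool frame: the origin (TCP) lies on the mounting face of the last link; the fingertips stand 173 mm ahead of it and the grasp point (between the pads) lies 155 mm ahead of it; z points along the fingers, y is the line along which they close (so a half turn about z gives the same grasp; the last joint's range is limited). The gripper opens to 85 mm and grips with 20 to 120 N. Pads are 22 mm wide; open, the fingers measure 114 mm over their backs; the gripper's body (76 mm by 85 mm) begins 54 mm behind the grasp point. The pads swing forward as they close: fully open they stand 13 mm farther back than shut.
Start: joints at [57.84, 33.873, 2.773, 92.16, -1.908, 54.013, -1.931], TCP at [0.327, -0.647, 0.405] pointing down, gripper open.
Joint ranges: [-153.93, 153.93], [-27.13, 128.08], [-72.61, 78.16], [10.71, 143.7], [-87.88, 267.88], [4.46, 118.87], [-176.78, 176.78]. Speed limits (degrees/s): [147.25, 147.25, 180, 180, 180, 180, 180].

### API

Orientations are given as a 3x3 rotation matrix whose columns are the frame's x, y, z axes.
In Python, from workcell import r gives the robot as it stands.
- The arm moves only by the tool servo_tool, never from a script. Its argument "motion" is a list of rows, each a list of 7 numbers: the shift along the tool's x, y, z scaled (see below), then the turn, a rotation vector about the tool's x, y, z scaled (see below), then the closure, from -1 (fully open) to 1 (shut), so that 0 is half open. In form: [[dx, dy, dz, wx, wy, wz, claw], ...]. A call has exactly 10 rows; each row is the pose to reach, as a shift and turn from the pose commanded when the call began, along the tool's axes at that moment; what a row does not reach only later rows make up. The controller multiplies each number of a shift by 0.3 m and each number of a turn by 30 degrees. A row lasts 1/12 s, in which the tool goes at most 41.7 mm and 7.16 degrees, less where a joint would pass 70% of its speed; a pose out of reach is approached as far as the arm can. A call with a number of a shift or a turn outside -1 to 1 is refused whole. A call with a gripper value outside its range is refused whole. The fingers move at their own pace and stop on an object; "grip_force" is the grip in N (left out, the last holds). Time passes only in rows, so rows that repeat a pose let the fingers close, or fill a call up. It gives the time, the measured TCP pose, the force, the opening and the grip force at its end, in the units of the state.
- r.get_state(): the state, without advancing time (a new reading comes with each control period).
- r.grab_frame(name): name is "side" or "top" or "wrist"; returns (picture, depth): 420x560x3 uint8, red, green, blue; 420x560 float32, m along the optical axis (not along the pixel's ray), 0 where there is no reading.
- r.get_calibration(name): a dict with "fx", "fy", "cx", "cy" (pixels), "D" ([k1, k2, p1, p2, k3] as OpenCV has them; the pictures are not rectified), "extrinsics" (4x4, takes a point from camera to world coordinates); the wrist camera has in their place "tool_from_camera" (4x4, takes a point from camera to tool coordinates, whose origin is the TCP and whose axes are the flange's). Camera axes: x right, y down, z forward; pixel columns grow to the right and rows downward; lengths in m; the calibration is good to about 2 mm. A picture is of the moment at which its call begins: read the wrist's pose just before it. get_calibration takes no time and is no camera call.
- r.finish_job(): hands the job in; it is judged then, once.
Trained networks look in the newest picture that a camera, given by its name, has taken for a name from the list of things; names that differ only in an ending like _2 or _b are one class to them, and where a whole thing is asked for, a point or a joint stands for the part that bears it (a point fixed in the world has none). Each returns a list of dicts, best first, with "score" (0 to 1); they miss things now and then, are a little off and sometimes report something else, mostly with a low value. They report only what shows in the picture. A call takes as long as a camera call. They do not tell look-alikes from the thing itself.
- r.recognise(target, camera): "point" ([column, row] in pixels, amid what is visible of it).
The state is a dict: "time_s": time; "q": joint angles; "qvel": joint speeds; "tau": joint torques, N m; "position": TCP position; "ee_rot": TCP orientation; "force": force on the tool from outside, world axes, zero at the start; "moment": the same for the moment, N m; "finger_gap": opening from 0.0 (shut) to 1.0 (fully open); "grasp_force": force on a finger pad.
Only numpy, scipy, OpenCV 4.12 (cv2) and the standard library are available. Lean on these libraries where they do the work, as an engineer would, in place of code of your own. Each camera call takes 0.05 s, during which the arm holds its last target. There are 200 camera calls.

## Working session

There is one attempt and no reset: what is moved stays moved. The work goes in short steps, Python scripts to look and compute and a tool call to move; the robot and the scene stay as the last step left them, time stands still between calls to the robot, and variables do not carry over. Pictures are saved under pics/ and viewed, at most 10 in all, crops included, and the job is handed in when it is done.

Besides the shell and the picture viewer there is one more tool, called after "Emit:" as name(argument=value, ...) on one line, values as JSON. servo_tool: Moves the arm, as the interface text tells. Its arguments: {"type":"object","properties":{"motion":{"type":"array","items":{"type":"array","items":{"type":"number"}}},"grip_force":{"type":"number"}},"required":["motion"]}

```bash
mkdir -p pics
cat > h.py <<'E'
import numpy as np, cv2
from workcell import r
def shot(n,fn=None):
    s=r.get_state(); im,d=r.grab_frame(n)
    if fn: cv2.imwrite('pics/'+fn,im[...,::-1])
    np.savez('last_%s.npz'%n,im=im,d=d,p=s['position'],R=s['ee_rot']); return im,d
def cloud(n):
    z=np.load('last_%s.npz'%n); d=z['d']; c=r.get_calibration(n)
    K=np.array([[c['fx'],0,c['cx']],[0,c['fy'],c['cy']],[0,0,1]])
    v,u=np.mgrid[:420,:560]
    p=cv2.undistortPoints(np.stack([u,v],-1).reshape(-1,1,2).astype(float),K,np.array(c['D'])).reshape(420,560,2)
    P=np.dstack([p*d[...,None],d])
    if n=='wrist':
        T=np.array(c['tool_from_camera']); E=np.eye(4); E[:3,:3]=z['R']; E[:3,3]=z['p']; T=E@T
    else: T=np.array(c['extrinsics'])
    W=P@T[:3,:3].T+T[:3,3]; W[d==0]=np.nan
    return z['im'],W
E
python3 - <<'E'
from h import *
s=r.get_state(); print(s['position'],s['ee_rot'],s['time_s'],s['finger_gap'])
for n in('top','side'):
    shot(n,n+'0.png'); im,W=cloud(n)
    for t in('orange_unit','orange_top','green_top','red_top','pendant','black_unit','steel_unit'):
        for o in r.recognise(t,n)[:3]:
            u,v=np.round(o['point']).astype(int); print(n,t,round(o['score'],2),u,v,W[v,u].round(3))
E
```

```text
[ 0.32673385 -0.64670176  0.40351756] [[ 8.92536985e-01  4.50972779e-01 -1.13291089e-03]
 [ 4.50974182e-01 -8.92534874e-01  1.94572005e-03]
 [-1.33695702e-04 -2.24754067e-03 -9.99997465e-01]] 0.0 1.0010929481891344
top orange_unit 0.9 229 212 [0.542 0.124 0.013]
top orange_unit 0.48 209 114 [0.768 0.173 0.115]
top orange_top 0.81 219 229 [0.48  0.13  0.149]
top green_top 0.65 333 300 [ 0.327 -0.141  0.066]
top green_top 0.64 411 316 [ 0.294 -0.328  0.067]
top green_top 0.51 344 135 [ 0.762 -0.177  0.009]
top red_top 0.46 437 329 [ 0.265 -0.391  0.063]
top red_top 0.43 307 287 [ 0.356 -0.078  0.067]
top red_top 0.42 324 202 [ 0.565 -0.117  0.067]
top pendant 0.92 310 212 [ 0.543 -0.085  0.041]
top pendant 0.83 315 292 [ 0.344 -0.1    0.049]
top pendant 0.76 419 325 [ 0.271 -0.357  0.039]
top black_unit 0.6 436 228 [ 0.499 -0.368  0.136]
top steel_unit 0.65 117 220 [0.495 0.366 0.141]
side orange_unit 0.8 280 188 [0.572 0.121 0.066]
side orange_top 0.78 266 176 [0.533 0.155 0.101]
side orange_top 0.62 252 145 [0.579 0.513 0.001]
side green_top 0.58 227 316 [ 0.286 -0.335  0.066]
side red_top 0.62 222 339 [ 0.26  -0.397  0.067]
side pendant 0.77 224 267 [ 0.316 -0.159  0.05 ]
side pendant 0.73 225 339 [ 0.267 -0.398  0.066]
side black_unit 0.68 339 316 [ 0.569 -0.386  0.014]
side steel_unit 0.81 255 146 [0.562 0.4   0.067]
```

View pics/top0.png

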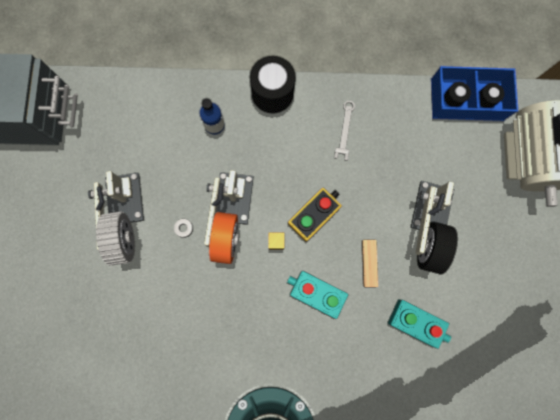

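View pics/side0.png

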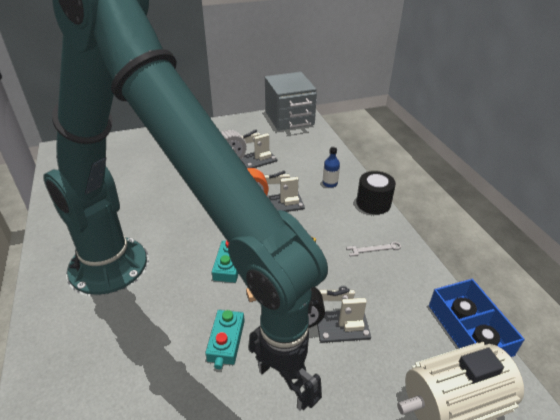

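Top view: the orange tyre is at (223,238), the steel wheel at (115,240) and the black wheel at (437,247). Three boxes are in view: one yellow at (315,214), with green at (307,221) and red at (325,203), and two turquoise at (318,294) and (420,323). The yellow one is the pendant. I'll confirm that in a crop and measure it.

Run:
```python
from h import *
im,W=cloud('top')
cv2.imwrite('pics/crop1.png',cv2.resize(im[160:280,190:360,::-1],None,fx=4,fy=4,interpolation=cv2.INTER_CUBIC))
hsv=cv2.cvtColor(im,cv2.COLOR_RGB2HSV).astype(int); H,S,V=hsv[...,0],hsv[...,1],hsv[...,2]
z=W[...,2]
def rep(n,m):
    P=W[m]; print(n,m.sum(),np.nanmedian(P,0).round(4),np.nanmin(P,0).round(3),np.nanmax(P,0).round(3)); return P
box=np.zeros(z.shape,bool); box[185:245,285:345]=1
rep('green',box&(H>40)&(H<85)&(S>120)&(z>.058)); rep('red',box&((H<8)|(H>172))&(S>120)&(z>.058))
o=np.zeros(z.shape,bool); o[200:270,200:245]=1; o&=(H>3)&(H<16)&(S>170)&(z>.03)
P=rep('orange',o)
T=P[P[:,2]>.145]; print('crown',len(T),T.mean(0))
# axle direction: min-area rect of wheel xy
print(cv2.minAreaRect(P[P[:,2]>.1][:,:2].astype(np.float32)))
for n,b in(('block',(230,252,266,288)),('bottle',(92,135,198,225))):
    m=np.zeros(z.shape,bool); m[b[0]:b[1],b[2]:b[3]]=1; rep(n,m&(z>.03))
m=np.zeros(z.shape,bool); m[165:225,205:256]=1; rep('bracket',m&(z>.09)&(S<100))
```

```text
green 95 [ 0.516  -0.0733  0.0661] [ 0.504 -0.086  0.061] [ 0.529 -0.061  0.07 ]
red 98 [ 0.5632 -0.1175  0.0657] [ 0.551 -0.13   0.058] [ 0.578 -0.105  0.071]
orange 979 [0.4599 0.1238 0.1447] [0.408 0.096 0.089] [0.523 0.15  0.156]
crown 475 [0.46610096 0.12394263 0.14974065]
((0.46545153856277466, 0.12392842769622803), (0.04718796908855438, 0.11431556940078735), 84.83228302001953)
block 271 [0.4676 0.0014 0.0603] [ 0.448 -0.018  0.048] [0.488 0.02  0.066]
bottle 606 [0.7702 0.1708 0.1005] [0.754 0.148 0.03 ] [0.808 0.202 0.155]
bracket 542 [0.5762 0.1452 0.1041] [0.494 0.096 0.09 ] [0.631 0.174 0.147]
```

View pics/crop1.png

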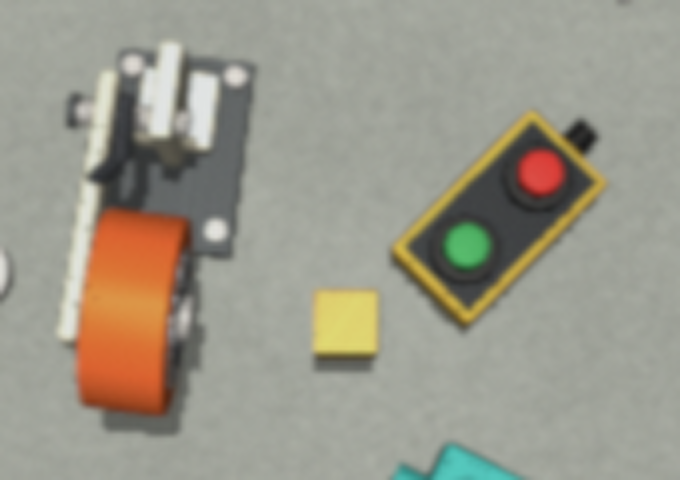

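The crop shows the orange tyre at left, and the yellow box with green at its near-left end and red at its far-right end. Targets are the crown at about (0.466, 0.124) and green at (0.516, -0.073). I'll move in high, closing the fingers on the way.

Emit:
servo_tool(motion=[[0.04, -0.03, 0, 0, 0, 0, 1], [0.12, -0.09, 0, 0, 0, 0, 1], [0.22, -0.16, 0, 0, 0, 0, 1], [0.32, -0.24, 0, 0, 0, 0, 1], [0.42, -0.31, 0, 0, 0, 0, 1], [0.52, -0.38, 0, 0, 0, 0, 1], [0.62, -0.46, 0, 0, 0, 0, 1], [0.71, -0.52, 0, 0, 0, 0, 1], [0.77, -0.57, 0, 0, 0, 0, 1], [0.8, -0.59, 0, 0, 0, 0, 1]], grip_force=40)

```text
time_s: 1.63
position: [0.4636, -0.3754, 0.4048]
ee_rot: [[0.889, 0.457, 0.001], [0.457, -0.889, 0.003], [0.002, -0.002, -1.0]]
force: [0.3, 0.1, -0.4]
finger_gap: 0.005
grasp_force: 0.0
```

Emit:
servo_tool(motion=[[0.03, -0.02, 0, 0, 0, 0, 1], [0.08, -0.06, 0, 0, 0, 0, 1], [0.14, -0.11, 0, 0, 0, 0, 1], [0.21, -0.16, 0, 0, 0, 0, 1], [0.28, -0.21, 0, 0, 0, 0, 1], [0.35, -0.26, 0, 0, 0, 0, 1], [0.42, -0.31, 0, 0, 0, 0, 1], [0.48, -0.35, 0, 0, 0, 0, 1], [0.52, -0.38, 0, 0, 0, 0, 1], [0.53, -0.39, 0, 0, 0, 0, 1]])

```text
time_s: 2.47
position: [0.5518, -0.2029, 0.4048]
ee_rot: [[0.891, 0.453, 0.001], [0.453, -0.891, 0.001], [0.001, -0.0, -1.0]]
force: [0.0, -0.5, 0.3]
finger_gap: 0.004
grasp_force: 0.0
```

Emit:
servo_tool(motion=[[0.01, -0.04, 0, 0, 0, 0, 1], [0.03, -0.13, 0, 0, 0, 0, 1], [0.05, -0.25, 0, 0, 0, 0, 1], [0.08, -0.38, 0, 0, 0, 0, 1], [0.11, -0.51, 0, 0, 0, 0, 1], [0.14, -0.64, 0, 0, 0, 0, 1], [0.16, -0.76, 0, 0, 0, 0, 1], [0.19, -0.87, 0, 0, 0, 0, 1], [0.21, -0.94, 0, 0, 0, 0, 1], [0.21, -0.97, 0, 0, 0, 0, 1]])

```text
time_s: 3.3
position: [0.4745, 0.0857, 0.4049]
ee_rot: [[0.891, 0.454, 0.0], [0.454, -0.891, 0.001], [0.001, -0.001, -1.0]]
force: [0.6, -0.8, -0.1]
finger_gap: -0.0
grasp_force: 0.0
```

Run:
```python
from h import *
s=r.get_state(); print(s['position'],s['q'],s['force'])
shot('wrist','w1.png'); im,W=cloud('wrist')
hsv=cv2.cvtColor(im,cv2.COLOR_RGB2HSV).astype(int); H,S=hsv[...,0],hsv[...,1]; z=W[...,2]
o=(H>3)&(H<16)&(S>170)&(z>.03)&(z<.17); P=W[o]; print(o.sum(),np.nanmin(P,0),np.nanmax(P,0))
T=P[P[:,2]>.14]; print(T.mean(0)); print(cv2.minAreaRect(P[P[:,2]>.11][:,:2].astype(np.float32)))
```

```text
[0.47451399 0.08574108 0.40492542] [-11.86811709  16.5798781   -4.60200212 122.65791927   1.93768137
  40.79253494 -80.76713534] [ 0.55015635 -0.81154012 -0.09297145]
9281 [ 0.41450962 -0.1523711   0.04052737] [0.5803199  0.15693134 0.15296536]
[0.46900085 0.1232117  0.14698003]
((0.4701732099056244, 0.12541481852531433), (0.05039341747760773, 0.11000694334506989), 85.10485076904297)
```

View pics/w1.png

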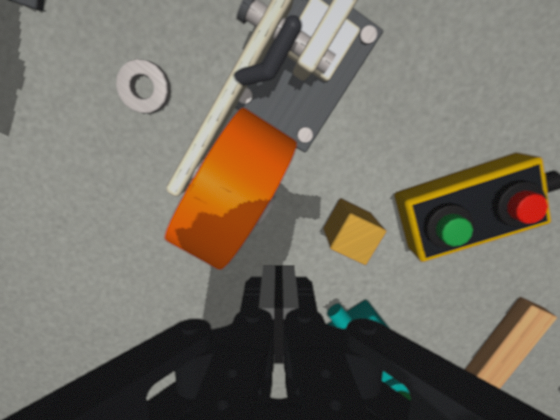

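The wrist view shows the orange crown at about (230,190), centre (0.469, 0.124), with the cream arm beside it on the +y side. I'll centre over it and go down to 20 mm above.

Emit:
servo_tool(motion=[[0.01, -0.03, 0, 0, 0, 0, 1], [0.02, -0.07, 0, 0, 0, 0, 1], [0.04, -0.11, 0.01, 0, 0, 0, 1], [0.041, -0.121, 0.04, 0, 0, 0, 1], [0.041, -0.121, 0.08, 0, 0, 0, 1], [0.041, -0.121, 0.12, 0, 0, 0, 1], [0.041, -0.121, 0.16, 0, 0, 0, 1], [0.041, -0.121, 0.19, 0, 0, 0, 1], [0.041, -0.121, 0.2, 0, 0, 0, 1], [0.041, -0.121, 0.2, 0, 0, 0, 1]])

```text
time_s: 4.18
position: [0.47, 0.1202, 0.3437]
ee_rot: [[0.893, 0.449, -0.002], [0.449, -0.893, -0.001], [-0.002, 0.0, -1.0]]
force: [0.6, -0.0, -0.7]
finger_gap: -0.0
grasp_force: 0.0
```

Emit:
servo_tool(motion=[[0, 0, 0.02, 0, 0, 0, 1], [0, 0, 0.04, 0, 0, 0, 1], [0, 0, 0.055, 0, 0, 0, 1], [0, 0, 0.07, 0, 0, 0, 1], [0, 0, 0.08, 0, 0, 0, 1], [0, 0, 0.09, 0, 0, 0, 1], [0, 0, 0.1, 0, 0, 0, 1], [0, 0, 0.1, 0, 0, 0, 1], [0, 0, 0.1, 0, 0, 0, 1], [0, 0, 0.1, 0, 0, 0, 1]])

```text
time_s: 5.02
position: [0.4683, 0.1217, 0.3146]
ee_rot: [[0.892, 0.452, -0.005], [0.452, -0.892, -0.001], [-0.005, -0.001, -1.0]]
force: [-4.1, 0.7, 7.8]
finger_gap: -0.001
grasp_force: 4.0
```

Contact at 8 N, about 10 mm down. I'll press about 10 mm more and hold.

Emit:
servo_tool(motion=[[0, 0, 0.01, 0, 0, 0, 1], [0, 0, 0.02, 0, 0, 0, 1], [0, 0, 0.03, 0, 0, 0, 1], [0, 0, 0.034, 0, 0, 0, 1], [0, 0, 0.034, 0, 0, 0, 1], [0, 0, 0.034, 0, 0, 0, 1], [0, 0, 0.034, 0, 0, 0, 1], [0, 0, 0.034, 0, 0, 0, 1], [0, 0, 0.034, 0, 0, 0, 1], [0, 0, 0.034, 0, 0, 0, 1]])

```text
time_s: 5.85
position: [0.4675, 0.1218, 0.3045]
ee_rot: [[0.892, 0.452, -0.007], [0.452, -0.892, -0.001], [-0.007, -0.002, -1.0]]
force: [-7.4, 1.6, 10.8]
finger_gap: -0.0
grasp_force: 5.2
```

Run:
```python
from h import *
for n in('top','wrist'):
    shot(n,n+'2.png'); im,W=cloud(n)
    hsv=cv2.cvtColor(im,cv2.COLOR_RGB2HSV).astype(int); H,S=hsv[...,0],hsv[...,1]
    o=(H>3)&(H<16)&(S>170)&(abs(W[...,0]-.47)<.07)&(abs(W[...,1]-.124)<.04)&(W[...,2]>.05); print(n,o.sum(),np.percentile(W[o][:,2],[90,98,100]) if o.sum() else '')
print(r.get_state()['force'],r.get_state()['position'])
```

```text
top 7 [0.10358984 0.10499277 0.10534351]
wrist 16723 [0.12940644 0.13054134 0.1768176 ]
[-6.33457021  0.93989548 10.82222768] [0.46750985 0.12182617 0.30454835]
```

The crown is now at 0.131, about 20 mm down. I'll release it and rise.

Emit:
servo_tool(motion=[[0, 0, -0.02, 0, 0, 0, 1], [0, 0, -0.05, 0, 0, 0, 1], [0, 0, -0.09, 0, 0, 0, 1], [0, 0, -0.13, 0, 0, 0, 1], [0, 0, -0.17, 0, 0, 0, 1], [0, 0, -0.21, 0, 0, 0, 1], [0, 0, -0.25, 0, 0, 0, 1], [0, 0, -0.28, 0, 0, 0, 1], [0, 0, -0.29, 0, 0, 0, 1], [0, 0, -0.29, 0, 0, 0, 1]])

```text
time_s: 6.78
position: [0.4703, 0.1214, 0.3922]
ee_rot: [[0.893, 0.451, 0.002], [0.451, -0.893, 0.001], [0.002, 0.0, -1.0]]
force: [-0.2, 0.4, -0.5]
finger_gap: 0.0
grasp_force: 0.0
```

Run:
```python
from h import *
n='wrist'
shot(n,n+'3.png'); im,W=cloud(n)
hsv=cv2.cvtColor(im,cv2.COLOR_RGB2HSV).astype(int); H,S=hsv[...,0],hsv[...,1]
o=(H>3)&(H<16)&(S>170)&(abs(W[...,0]-.47)<.07)&(abs(W[...,1]-.124)<.04)&(W[...,2]>.05); print(n,o.sum(),np.percentile(W[o][:,2],[90,98,100]))
g=(H>40)&(H<85)&(S>120)&(abs(W[...,0]-.516)<.03)&(abs(W[...,1]+.073)<.03)&(W[...,2]>.055);print(g.sum(),W[g].mean(0) if g.sum() else '')
s=r.get_state(); print(s['force'],s['position'],s['ee_rot'].round(3))
d=np.array([.516,-.0733,.4])-s['position']; print(s['ee_rot'].T@d/.3)
```

```text
wrist 10623 [0.15076617 0.15163077 0.22830039]
902 [ 0.5183225  -0.07079719  0.06347592]
[-0.42433419 -0.02076737  0.0312628 ] [0.47003248 0.12130398 0.39157386] [[ 0.893  0.451  0.   ]
 [ 0.451 -0.893  0.   ]
 [ 0.     0.    -1.   ]]
[-0.1558029   0.64806565 -0.02808587]
```

The wheel is back up at 0.152. Now I'll move over the green button at about (0.517, -0.072).

Emit:
servo_tool(motion=[[-0.01, 0.03, 0, 0, 0, 0, 1], [-0.02, 0.1, 0, 0, 0, 0, 1], [-0.04, 0.18, 0, 0, 0, 0, 1], [-0.06, 0.27, 0, 0, 0, 0, 1], [-0.08, 0.36, 0, 0, 0, 0, 1], [-0.11, 0.45, 0, 0, 0, 0, 1], [-0.13, 0.54, 0, 0, 0, 0, 1], [-0.14, 0.6, 0, 0, 0, 0, 1], [-0.15, 0.64, 0, 0, 0, 0, 1], [-0.15, 0.645, 0, 0, 0, 0, 1]])

```text
time_s: 7.67
position: [0.5172, -0.075, 0.3908]
ee_rot: [[0.895, 0.446, -0.001], [0.446, -0.895, -0.001], [-0.002, 0.001, -1.0]]
force: [-0.1, -0.5, -1.2]
finger_gap: 0.002
grasp_force: 0.0
```

Emit:
servo_tool(motion=[[0, 0, 0.02, 0, 0, 0, 1], [0, 0, 0.06, 0, 0, 0, 1], [0, 0, 0.11, 0, 0, 0, 1], [0, 0, 0.16, 0, 0, 0, 1], [0, 0, 0.21, 0, 0, 0, 1], [0, 0, 0.26, 0, 0, 0, 1], [0, 0, 0.31, 0, 0, 0, 1], [0, 0, 0.34, 0, 0, 0, 1], [0, 0, 0.36, 0, 0, 0, 1], [0, 0, 0.36, 0, 0, 0, 1]])

```text
time_s: 8.5
position: [0.5166, -0.0705, 0.2822]
ee_rot: [[0.892, 0.453, -0.003], [0.453, -0.892, 0.001], [-0.002, -0.002, -1.0]]
force: [0.9, -0.1, -1.1]
finger_gap: 0.0
grasp_force: 0.0
```

Run:
```python
from h import *
n='wrist'
shot(n,'w4.png'); im,W=cloud(n)
hsv=cv2.cvtColor(im,cv2.COLOR_RGB2HSV).astype(int); H,S=hsv[...,0],hsv[...,1]
g=(H>40)&(H<85)&(S>120)&(abs(W[...,0]-.516)<.03)&(abs(W[...,1]+.073)<.03)&(W[...,2]>.055);P=W[g];print(g.sum(),P.mean(0),P.min(0),P.max(0))
s=r.get_state(); print(s['force'],s['position'],s['q'])
```

```text
1838 [ 0.52025199 -0.07310068  0.06439313] [ 0.50537181 -0.08818945  0.05504245] [ 0.53197498 -0.06047888  0.11282681]
[ 0.60846096 -0.28635051  0.41108404] [ 0.51699546 -0.07084501  0.28303858] [  4.27701759  30.09411776  -1.93364815 123.34074035   2.1067373
  26.66886758 -62.39510791]
```

View pics/w4.png

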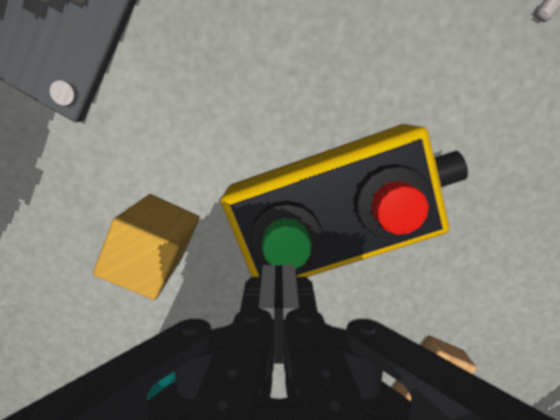

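The fingertips stand over the green button at (287,243), within about 3 mm, and red at (400,208) is well clear. I'll press green.

Emit:
servo_tool(motion=[[0, 0, 0.02, 0, 0, 0, 1], [0, 0, 0.05, 0, 0, 0, 1], [0, 0, 0.08, 0, 0, 0, 1], [0, 0, 0.11, 0, 0, 0, 1], [0, 0, 0.13, 0, 0, 0, 1], [0, 0, 0.15, 0, 0, 0, 1], [0, 0, 0.165, 0, 0, 0, 1], [0, 0, 0.175, 0, 0, 0, 1], [0, 0, 0.18, 0, 0, 0, 1], [0, 0, 0.18, 0, 0, 0, 1]])

```text
time_s: 9.38
position: [0.517, -0.0717, 0.2297]
ee_rot: [[0.893, 0.451, -0.001], [0.451, -0.893, -0.0], [-0.001, -0.0, -1.0]]
force: [-1.5, 0.0, 5.3]
finger_gap: -0.002
grasp_force: 2.4
```

The button is about 9 mm down at 5 N. I'll add a slight further press and hold, then withdraw.

Emit:
servo_tool(motion=[[0, 0, 0.003, 0, 0, 0, 1], [0, 0, 0.006, 0, 0, 0, 1], [0, 0, 0.006, 0, 0, 0, 1], [0, 0, 0.006, 0, 0, 0, 1], [0, 0, 0.006, 0, 0, 0, 1], [0, 0, 0.006, 0, 0, 0, 1], [0, 0, 0.006, 0, 0, 0, 1], [0, 0, 0.006, 0, 0, 0, 1], [0, 0, 0.006, 0, 0, 0, 1], [0, 0, 0.006, 0, 0, 0, 1]])

```text
time_s: 10.22
position: [0.5169, -0.0717, 0.2293]
ee_rot: [[0.893, 0.451, -0.0], [0.451, -0.893, -0.0], [-0.0, 0.0, -1.0]]
force: [-3.7, -0.1, 16.1]
finger_gap: -0.004
grasp_force: 8.2
```

Emit:
servo_tool(motion=[[0, 0, -0.02, 0, 0, 0, 1], [0, 0, -0.06, 0, 0, 0, 1], [0, 0, -0.12, 0, 0, 0, 1], [0, 0, -0.19, 0, 0, 0, 1], [0, 0, -0.26, 0, 0, 0, 1], [0, 0, -0.33, 0, 0, 0, 1], [0, 0, -0.4, 0, 0, 0, 1], [0, 0, -0.46, 0, 0, 0, 1], [0, 0, -0.5, 0, 0, 0, 1], [0, 0, -0.5, 0, 0, 0, 1]])

```text
time_s: 11.05
position: [0.5181, -0.0718, 0.3803]
ee_rot: [[0.893, 0.451, 0.006], [0.451, -0.893, -0.0], [0.005, 0.003, -1.0]]
force: [0.2, 0.5, -0.2]
finger_gap: 0.004
grasp_force: 0.0
```

Run:
```python
from h import *
n='wrist'
shot(n,'w5.png'); im,W=cloud(n)
hsv=cv2.cvtColor(im,cv2.COLOR_RGB2HSV).astype(int); H,S=hsv[...,0],hsv[...,1]
for nm,m,c in(('green',(H>40)&(H<85),(.516,-.073)),('red',(H<8)|(H>172),(.563,-.1175))):
    g=m&(S>120)&(abs(W[...,0]-c[0])<.03)&(abs(W[...,1]-c[1])<.03)&(W[...,2]>.055)&(W[...,2]<.08);P=W[g];print(nm,g.sum(),P.mean(0),np.percentile(P[:,2],90))
s=r.get_state(); print(s['force'],s['position'],s['time_s'])
```

```text
green 886 [ 0.5191279  -0.07366286  0.06456637] 0.06592343476050586
red 953 [ 0.56608644 -0.11828686  0.06442981] 0.06579784360592408
[-0.34967293 -0.22049055 -0.1184719 ] [ 0.51758787 -0.07175313  0.37888755] 11.1
```

View pics/w5.png

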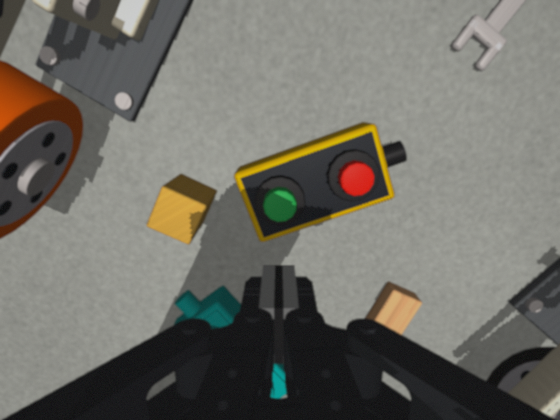

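The picture shows the box unmoved, with green (280,206) and red (357,178) both up at 66 mm and the gripper clear. The button bottomed out at 16 N, so it was pressed fully. Handing in.

```bash
python3 -c "
from workcell import r
print(r.finish_job())"
```

```text
the job is handed in; nothing more can be done
None
```

The orange wheel was pressed about 20 mm and sprang back up, the green button was pressed fully down, the arm was withdrawn clear, and the job was handed in at about 11 s; no verdict was returned.

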